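# Sort espresso filter baskets with the tamper

### The job

Only one of the three filter baskets in the wooden organiser is the double that takes this tamper right down to its floor; the other two look the same from outside but stop it short. Find it by feel, lowering the tamper gently and never forcing it where it stops. Leave the tamper standing in the basket that takes it, fully down, with that basket still in its well, and stand the other two baskets upright on the flat steel tray, without disturbing anything else on the counter.

Things in the scene. Friction and masses are not known exactly. Their poses are not given: they have to be found in the camera images.
- tamper: Espresso tamper standing upright in its well in the organiser: solid steel base 51 mm across and 23 mm tall (foot edge chamfered 1 x 2 mm), above it a round wooden handle, 32 mm across from 35 to 65 mm above the underside, 73 mm tall in all, 0.3 kg. Origin: centre of its underside; z up along its axis. Held by the handle it is the plug with which the baskets are tried.
- basket_a: Steel espresso filter basket, an open cup standing in one of the organiser's basket wells: 28.5 mm tall, body 57.5 mm outside, rolled rim 63 mm across and 3 mm thick at the top, floor 2 mm thick, 90 g. Origin: centre of its underside; z up. About 1.7 mm of play in the well; the rim stands 18.5 mm above the organiser's top. Grip it across the rim. At a glance all three look alike.
- basket_b: Steel espresso filter basket, an open cup standing in one of the organiser's basket wells: 28.5 mm tall, body 57.5 mm outside, rolled rim 63 mm across and 3 mm thick at the top, floor 2 mm thick, 90 g. Origin: centre of its underside; z up. About 1.7 mm of play in the well; the rim stands 18.5 mm above the organiser's top. Grip it across the rim. At a glance all three look alike.
- basket_c: Steel espresso filter basket, an open cup standing in one of the organiser's basket wells: 28.5 mm tall, body 57.5 mm outside, rolled rim 63 mm across and 3 mm thick at the top, floor 2 mm thick, 90 g. Origin: centre of its underside; z up. About 1.7 mm of play in the well; the rim stands 18.5 mm above the organiser's top. Grip it across the rim. At a glance all three look alike.
- basket_a_mouth (a point): Centre of the mouth of basket_a, level with the rim's top, 28.5 mm above its origin; mouth 53 mm wide, a ridge line half-way down. Either straight inside (53 mm to the floor: the tamper's underside comes to rest 2 mm above the basket's origin) or a single-dose basket, only 48 mm wide below the ridge (the tamper stops on a ledge 17 mm above the origin). Which kind it is, is not known.
- basket_b_mouth (a point): Centre of the mouth of basket_b, level with the rim's top, 28.5 mm above its origin; mouth 53 mm wide, a ridge line half-way down. Either straight inside (53 mm to the floor: the tamper's underside comes to rest 2 mm above the basket's origin) or a single-dose basket, only 48 mm wide below the ridge (the tamper stops on a ledge 17 mm above the origin). Which kind it is, is not known.
- basket_c_mouth (a point): Centre of the mouth of basket_c, level with the rim's top, 28.5 mm above its origin; mouth 53 mm wide, a ridge line half-way down. Either straight inside (53 mm to the floor: the tamper's underside comes to rest 2 mm above the basket's origin) or a single-dose basket, only 48 mm wide below the ridge (the tamper stops on a ledge 17 mm above the origin). Which kind it is, is not known.
- organiser: Fixed dark wooden organiser board, 290 (x) x 104 (y) x 22 (z) mm, top 22 mm above the counter. Four round wells 61 mm wide in a row along its x, floors 12 mm above the counter: the tamper's at x = -108 mm, the baskets' at x = -32, +36 and +104 mm. Origin: under its centre on the counter; z up.
- tamper_well (a point): Centre of the floor of the tamper's well, 12 mm above the counter, 10 mm below the organiser's top.
- steel_tray: Fixed empty flat steel tray at the right end of the counter, beside the organiser, 250 (x) x 110 (y) mm over its low rim, which is 15 mm high; flat floor 240 x 100 mm, 2 mm above the counter. Origin: under its centre on the counter; long side along its x. Both baskets have room on it, one towards each end.
- stick_glass_0: Glass of wooden stirrers behind the cutlery tray, 167 mm tall. Bystander; origin under its centre.
- stick_glass_1: Glass of wooden stirrers behind the cutlery tray, 152 mm tall. Bystander; origin under its centre.
- stick_glass_2: Glass of wooden stirrers behind the cutlery tray, 166 mm tall. Bystander; origin under its centre.
- cup_0: White espresso cup, 62 mm wide, 52 mm tall, between the cutlery tray and the bread board. Bystander; origin under its centre.
- cup_1: White espresso cup, 62 mm wide, 52 mm tall, between the cutlery tray and the bread board. Bystander; origin under its centre.
- teaspoon_3: Teaspoon lying near the counter's front right corner, 124 x 25 x 8 mm, long along its x. Bystander; origin under its centre.
Mind the look-alikes: they are no part of the job. Leave any turquoise look-alike of the tamper alone.

How it is judged:
By the outcome, as a careful person would: the job done as asked, in the order asked, and still so for the second after the job is handed in, with the robot touching nothing.
It also fails if it takes over 72 s, if anything falls off the work surface, if the arm or the gripper's body presses on something with over 40 N, if the wrist force passes 120 N, or if a joint passes its speed limit or range.

### The arm

A 7-joint arm with a two-finger parallel gripper is mounted at the origin on a cart in front of the work surface, level with it; the furniture and walls round the work are solid. World frame = base frame: x ahead of the robot, y to its left, z up, the work surface at z = 0. Lengths are in m, angles in rad, forces in N, time in s.
With the tool pointing down it reaches from about 0.425 to 0.95 m from the base axis. Payload 4.7 kg.
Tool frame: the origin (TCP) lies on the centre line of the jaws, within the pads' length; the fingertips stand 8 mm ahead of it and the grasp point (between the pads) lies 11 mm behind it; z points along the fingers, y is the line along which they close (so a half turn about z gives the same grasp; the last joint's range is limited). The gripper opens to 87 mm and grips with 3 to 60 N. Pads are 19 mm wide; open, the fingers measure 117 mm over their backs; the gripper's body (75 mm by 190 mm) begins 51 mm behind the grasp point.
Start: joints at [1.24, 0.469, -0.049, 1.532, 0.024, 1.141, -0.082], TCP at [0.201, -0.644, 0.192] pointing down, gripper open.
Joint ranges: [-2.59, 2.59], [-0.33, 1.99], [-1.39, 1.29], [0.1, 2.45], [-1.04, 4.18], [0.21, 1.99], [-2.66, 2.66]. Speed limits (rad/s): [2.57, 2.57, 3.14, 3.14, 3.14, 3.14, 3.14].

### API

Orientations are given as a unit quaternion [x, y, z, w].
In Python, from workcell import reach, move_straight, move_joints, open_jaws, clamp, sleep, ik, observe, capture, get_calibration, Unreachable, hand_in, trace gives the robot as it stands. Calls block until the motion is done:
- reach(position, orientation): joint-space move of the TCP to a pose.
- move_straight(position, rot=None, velocity=0.15): straight line of the TCP; rot=None keeps the orientation; velocity is the mean speed in m/s.
- move_joints(angles): joint-space move.
- open_jaws() and clamp(): open the fingers fully, or close them until they stop; the grip force is fixed at half the most.
- sleep(seconds).
- ik(position, orientation): joint angles nearest the present ones, or None.
- observe(): the state.
- capture(name): name is "scene" or "top"; returns (picture, depth): 420x560x3 uint8, red, green, blue; 420x560 float32, m along the optical axis (not along the pixel's ray), 0 where there is no reading.
- get_calibration(name): a dict with "vfov" (degrees; the focal length in pixels is half the picture's height over the tangent of half this angle, whatever the lens; pixels are square), "cx", "cy" (the principal point, pixels), "D" ([k1, k2, p1, p2, k3] as OpenCV has them; the pictures are not rectified), "eye" and "attitude" of the camera in the world. Camera axes: x right, y down, z forward; pixel columns grow to the right and rows downward; lengths in m; the calibration is good to about 2 mm. A picture is of the moment at which its call begins. get_calibration takes no time and is no camera call.
A pose or a line that the arm cannot do raises Unreachable and nothing moves.
- hand_in(): hands the job in; it is judged then, once.
Trained networks look in the newest picture that a camera, given by its name, has taken for a name from the list of things; names that differ only in an ending like _2 or _b are one class to them, and where a whole thing is asked for, a point or a joint stands for the part that bears it (a point fixed in the world has none). Each returns a list of dicts, best first, with "conf" (0 to 1); they miss things now and then, are a little off and sometimes report something else, mostly with a low value. They report only what shows in the picture. A call takes as long as a camera call. They do not tell look-alikes from the thing itself.
- trace(thing, camera): "pixels" (420x560 bool, what is visible of it) and "bbox" ([left, top, width, height] in pixels, round what is visible of it).
The state is a dict: "time": time; "q": joint angles; "dq": joint speeds; "joint_efforts": joint torques, N m; "tcp_pos": TCP position; "ee_rot": TCP orientation; "force": force on the tool from outside, world axes, zero at the start; "ft_torque": the same for the moment, N m; "opening": finger opening in m; "grip_force": force on a finger pad.
Only numpy, scipy, OpenCV 4.12 (cv2) and the standard library are available. Lean on these libraries where they do the work, as an engineer would, in place of code of your own. Each camera call takes 0.05 s, during which the arm holds its last target. There are 200 camera calls.

## Working session

There is one attempt and no reset: what is moved stays moved. The work goes in short steps, each a Python script; the robot and the scene stay as the last script left them, time stands still between calls to the robot, and variables do not carry over. Pictures are saved under pics/ and viewed, at most 10 in all, crops included, and the job is handed in when it is done.

```bash
ls; mkdir -p pics
cat > h.py <<'E'
import numpy as np, cv2
from workcell import *
from scipy.spatial.transform import Rotation as R
def cam(n):
    c=get_calibration(n); f=210/np.tan(np.radians(c["vfov"])/2)
    K=np.array([[f,0,c["cx"]],[0,f,c["cy"]],[0,0,1.]])
    a=np.array(c["attitude"],float)
    M=a if a.shape==(3,3) else R.from_quat(a).as_matrix()
    return K,np.array(c["D"],float),np.array(c["eye"],float),M
def rays(n,px):
    K,D,e,M=cam(n)
    u=cv2.undistortPoints(np.array(px,float).reshape(-1,1,2),K,D).reshape(-1,2)
    return e,np.c_[u,np.ones(len(u))],M
def at_depth(n,px,d):
    e,r,M=rays(n,px); return e+(r*np.array(d).reshape(-1,1))@M.T
def at_z(n,px,z):
    e,r,M=rays(n,px); w=r@M.T; return e+w*((z-e[2])/w[:,2])[:,None]
def shot(n,name):
    p,d=capture(n); cv2.imwrite("pics/%s.png"%name,p[:,:,::-1]); return p,d
E
python3 - <<'E'
from h import *
for n in("scene","top"):
    p,d=shot(n,n+"0"); c=get_calibration(n); print(n,c)
o=observe(); print(o["time"],o["tcp_pos"],o["ee_rot"],o["force"],o["opening"])
E
```

```text
pics
scene {'vfov': 55.930570113000826, 'cx': 277.80911458339904, 'cy': 215.68148509199528, 'D': array([-0.08114705,  0.        ,  0.        ,  0.        ,  0.        ]), 'eye': array([-0.09278649,  0.71476914,  1.07628503]), 'attitude': array([-0.30754217,  0.88049988, -0.33866024,  0.12428606])}
top {'vfov': 55.60881324058124, 'cx': 281.2767178731857, 'cy': 216.03794575825046, 'D': array([0.01151722, 0.        , 0.        , 0.        , 0.        ]), 'eye': array([0.41856521, 0.01604334, 1.18261604]), 'attitude': array([ 0.71410261, -0.69923508,  0.0250094 , -0.02241217])}
0.1 [ 0.20047307 -0.64391837  0.19128241] [ 9.88630749e-01  1.50361037e-01 -1.65087280e-04 -8.79410934e-04] [-0.49494559 -0.39853215  0.49795217] 0.0870956218995904
```

View pics/scene0.png

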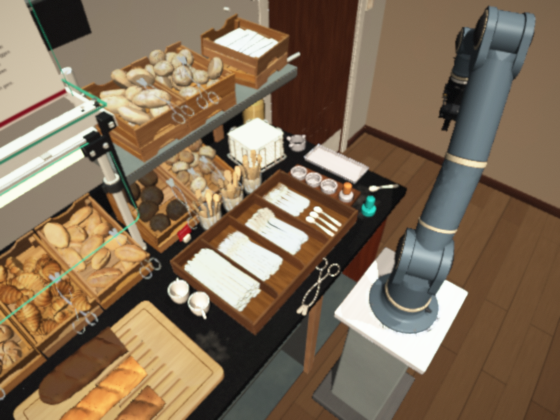

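View pics/top0.png

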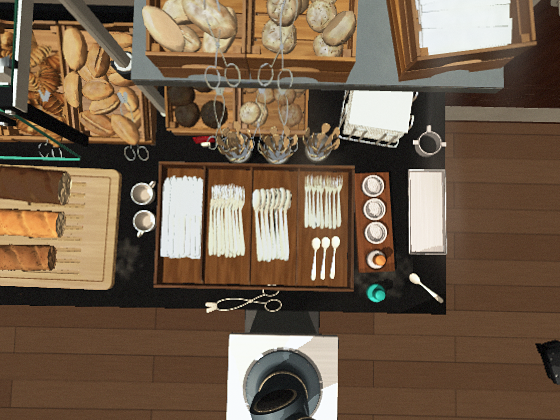

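The top view shows a dark organiser with baskets at (373,185), (374,209) and (375,232). The steel tray is at (427,212) and the teaspoon at (427,288). Tamper candidates are the orange-brown wooden handle in the well at (376,259) and a turquoise look-alike at (376,293) standing outside the organiser. I choose (376,259), then check it in a close crop and measure.

```bash
cat > m.py <<'E'
from h import *
P={n:capture(n) for n in("scene","top")}
for th in("tamper","basket_a","organiser","steel_tray"):
    for n in("top","scene"):
        for t in trace(th,n)[:5]:
            m=t["pixels"]; v,u=np.nonzero(m); d=P[n][1][v,u]; ok=d>0
            X=at_depth(n,np.c_[u,v][ok],d[ok])
            s=th+" "+n+" %.2f"%t["conf"]+str(t["bbox"])
            zt=np.percentile(X[:,2],90)
            top=X[X[:,2]>zt-.006]
            rect=cv2.minAreaRect((X[:,:2]*1000).astype(np.float32))
            print(s,"n",len(u),"zpct",np.percentile(X[:,2],[5,50,95]).round(4),"med",np.median(X,0).round(4),"toprange mid",((top.max(0)+top.min(0))/2).round(4),"rect",np.round(rect[0],1),np.round(rect[1],1),round(rect[2],2))
p=P["top"][0][150:320,330:470]; cv2.imwrite("pics/crop.png",cv2.resize(p,None,fx=3.5,fy=3.5,interpolation=cv2.INTER_CUBIC)[:,:,::-1])
# shelf height map
d=P["top"][1]
for u,v in[(430,140),(375,140),(375,60),(440,60),(350,70),(320,130),(480,250),(444,105),(375,110),(500,105)]:
    print((u,v),at_depth("top",[(u,v)],[d[v,u]]).round(3), d[v,u])
E
python3 m.py
```

```text
tamper top 0.82[367.6, 281.6, 16.3, 21.5] n 260 zpct [0.0146 0.026  0.0729] med [ 0.2852 -0.2583  0.026 ] toprange mid [ 0.2803 -0.2636  0.0711] rect [ 281.7 -262.5] [44.4 48.8] 70.01
tamper top 0.66[369.3, 250.9, 19.1, 17.1] n 257 zpct [0.0297 0.0367 0.0852] med [ 0.3775 -0.2548  0.0367] toprange mid [ 0.3771 -0.2612  0.0846] rect [ 376.3 -259.5] [48.8 44.6] 1.79
tamper top 0.48[302.3, 124.7, 38.8, 39.6] n 1002 zpct [0.0002 0.0801 0.1517] med [ 0.7009 -0.0944  0.0801] toprange mid [ 0.6908 -0.0875  0.1525] rect [711.  -94.8] [ 96.9 139.3] 73.24
tamper scene 0.57[341.1, 184.2, 10.9, 18.6] n 177 zpct [0.0256 0.0402 0.0847] med [ 0.3721 -0.2499  0.0402] toprange mid [ 0.3759 -0.2567  0.0833] rect [ 381.7 -256.8] [44.2 58.9] 80.88
tamper scene 0.48[360.6, 196.1, 16.7, 21.9] n 242 zpct [0.0012 0.0259 0.0726] med [ 0.2757 -0.2532  0.0259] toprange mid [ 0.2785 -0.2606  0.072 ] rect [ 286.4 -286.3] [ 54.7 101.2] 11.72
basket_a top 0.74[363.4, 202.6, 23.1, 12.8] n 376 zpct [0.0104 0.0177 0.042 ] med [ 0.5222 -0.2599  0.0177] toprange mid [ 0.5214 -0.2554  0.0395] rect [ 521.6 -257.5] [58.2 
[... 2225 characters left out ...]
  0.0149] rect [ 770.5 -893.6] [ 270.9 1293.6] 26.99
steel_tray scene 0.74[306.6, 173.2, 16.2, 13.6] n 162 zpct [0.0145 0.0306 0.0445] med [ 0.5272 -0.2622  0.0306] toprange mid [ 0.5224 -0.2518  0.0421] rect [ 522.2 -251.8] [54.5 63.8] 37.22
(430, 140) [[ 0.736 -0.429  0.004]] 1.1990576
(375, 140) [[ 0.733 -0.265  0.001]] 1.2005123
(375, 60) [[ 0.819 -0.183  0.342]] 0.8659321
(440, 60) [[ 0.775 -0.284  0.44 ]] 0.7659075
(350, 70) [[ 0.767 -0.118  0.405]] 0.79974496
(320, 130) [[ 0.762 -0.099 -0.003]] 1.2057974
(480, 250) [[ 0.404 -1.004 -0.851]] 2.0310576
(444, 105) [[ 0.845 -0.473  0.002]] 1.2081035
(375, 110) [[ 0.785 -0.236  0.119]] 1.0869439
(500, 105) [[ 1.066 -0.974 -0.595]] 1.8202416
```

View pics/crop.png

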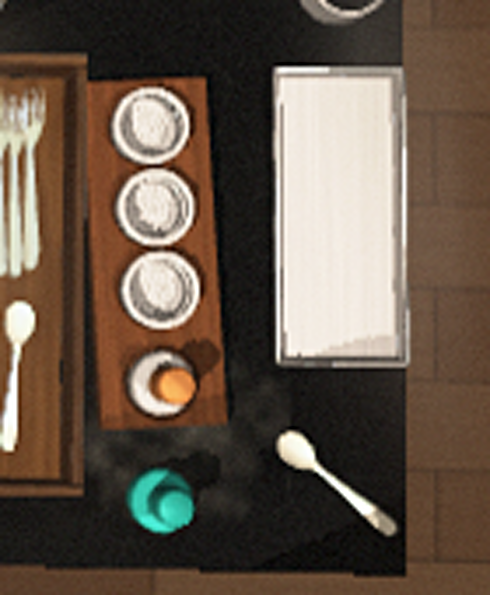

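Confirmed: the orange wooden handle in the organiser, crop (165,383), is the tamper, and the turquoise one at (163,500) stays alone. Next come refined fits of the rims and tamper in both cameras, plus heights around the wells for finger clearance.

```bash
cat > fit.py <<'E'
from h import *
from scipy.optimize import least_squares
def cloud(n,d):
    v,u=np.nonzero(d>0); return at_depth(n,np.c_[u,v],d[v,u])
def silh(X,c,rmax,z0,z1,r):
    # match a disc/ring of known radius to points of one height band
    for _ in range(3):
        q=X[(np.hypot(*(X[:,:2]-c).T)<rmax)&(X[:,2]>z0)&(X[:,2]<z1)]
        if len(q)<8: return None,len(q),0,0
        s=least_squares(lambda c:np.hypot(*(q[:,:2]-c).T)-r,c,loss="soft_l1",f_scale=.002); c=s.x
    rr=np.hypot(*(q[:,:2]-c).T)-r
    return c.round(4),len(q),np.median(q[:,2]).round(4),rr.std().round(4)
if __name__=="__main__":
    for n in("top","scene"):
        p,d=capture(n); X=cloud(n,d)
        for c in([.4524,-.258],[.5214,-.2554],[.588,-.251]):
            print(n,"rim",silh(X,np.array(c),.036,.034,.047,.0295))
        q=X[(np.hypot(X[:,0]-.377,X[:,1]+.26)<.03)]
        t=q[q[:,2]>.078]; print(n,"handle top",len(t),t.mean(0).round(4),((t.max(0)+t.min(0))/2).round(4),np.ptp(t,axis=0).round(4))
        b=q[(q[:,2]>.030)&(q[:,2]<.04)]; print(" base",len(b),silh(X,np.array([.377,-.26]),.03,.030,.04,.021),b.min(0).round(4),b.max(0).round(4))
        if n=="top":
            for y in np.arange(-.16,-.33,-.01):
                m=(abs(X[:,1]-y)<.005); print("%.2f"%y,[ "%.3f"%X[m&(abs(X[:,0]-x)<.012)][:,2].max() if (m&(abs(X[:,0]-x)<.012)).any() else "-" for x in(.377,.452,.521,.588)])
        f=X[(abs(X[:,0]-.52)<.2)&(abs(X[:,1]+.417)<.09)&(X[:,2]>.009)&(X[:,2]<.02)]
        print("tray rim",f.min(0).round(3),f.max(0).round(3)); 
        print("tray rect",cv2.minAreaRect((f[:,:2]*1000).astype(np.float32)), "floor z",np.median(X[(abs(X[:,0]-.52)<.08)&(abs(X[:,1]+.417)<.03)][:,2]))
E
python3 fit.py
```

```text
top rim (array([ 0.4531, -0.2589]), 117, np.float64(0.0393), np.float64(0.0015))
top rim (array([ 0.5206, -0.2549]), 116, np.float64(0.0391), np.float64(0.0015))
top rim (array([ 0.5882, -0.2502]), 112, np.float64(0.04), np.float64(0.0015))
top handle top 83 [ 0.3773 -0.2618  0.0824] [ 0.377  -0.262   0.0833] [0.0275 0.028  0.0101]
 base 127 (array([ 0.3763, -0.264 ]), 127, np.float64(0.0343), np.float64(0.0033)) [ 0.352  -0.2842  0.0302] [ 0.4009 -0.2385  0.0393]
-0.16 ['0.013', '0.014', '0.026', '0.028']
-0.17 ['0.011', '0.013', '0.011', '0.014']
-0.18 ['0.064', '0.066', '0.065', '0.069']
-0.19 ['0.067', '0.067', '0.071', '0.066']
-0.20 ['0.002', '0.003', '0.027', '0.024']
-0.21 ['0.029', '0.025', '0.025', '0.025']
-0.22 ['0.025', '0.026', '0.026', '0.044']
-0.23 ['0.024', '0.044', '0.043', '0.038']
-0.24 ['0.038', '0.027', '0.018', '0.017']
-0.25 ['0.086', '0.017', '0.018', '0.018']
-0.26 ['0.087', '0.018', '0.017', '0.018']
-0.27 ['0.088', '0.017', '0.018', '0.041']
-0.28 ['0.080', '0.037', '0.043', '0.044']
-0.29 ['0.023', '0.044', '0.041', '0.027']
-0.30 ['0.026', '0.026', '0.0
[... 268 characters left out ...]
loor z 0.0017387521024834207
scene rim (array([ 0.454 , -0.2563]), 82, np.float64(0.0409), np.float64(0.0022))
scene rim (array([ 0.5223, -0.2515]), 72, np.float64(0.0404), np.float64(0.0025))
scene rim (array([ 0.5895, -0.2468]), 68, np.float64(0.0408), np.float64(0.0025))
scene handle top 45 [ 0.3763 -0.2572  0.0835] [ 0.3762 -0.2594  0.0835] [0.0282 0.0309 0.0108]
 base 71 (array([ 0.3784, -0.261 ]), 70, np.float64(0.0361), np.float64(0.0048)) [ 0.3512 -0.2803  0.0303] [ 0.4047 -0.2335  0.04  ]
tray rim [ 0.328 -0.478  0.009] [ 0.72  -0.341  0.02 ]
tray rect ((525.9005737304688, -414.9930419921875), (390.5180358886719, 129.87091064453125), 3.8641812801361084) floor z 0.0038399804948341387
```

```bash
cat >> h.py <<'E'
def quat(deg):
    t=np.radians(deg); y=np.array([np.cos(t),np.sin(t),0]); z=np.array([0,0,-1.])
    return R.from_matrix(np.c_[np.cross(y,z),y,z]).as_quat()
B={"a":np.array([.4536,-.2576]),"b":np.array([.5215,-.2532]),"c":np.array([.5889,-.2485])}
def st(tag=""):
    o=observe(); print(tag,"t%.2f"%o["time"],"p",np.round(o["tcp_pos"],4),"F",np.round(o["force"],1),"op %.4f gf %.1f"%(o["opening"],o["grip_force"])); return o
E
python3 - <<'E'
from h import *
for p in([.3767,-.26,.053],[.454,-.258,.055],[.589,-.2485,.033],[.465,-.417,.02]):
    for a in(48,132,228,312,0,180):
        q=ik(p,quat(a)); print(p,a,None if q is None else np.round(q,2))
E
```

```text
[0.3767, -0.26, 0.053] 48 [ 1.    0.37 -0.58  2.14  0.31  0.71  1.05]
[0.3767, -0.26, 0.053] 132 [ 1.42  0.6  -1.17  2.12  0.72  0.9   2.12]
[0.3767, -0.26, 0.053] 228 [ 0.54  0.31 -0.03  2.17  0.02  0.66 -1.81]
[0.3767, -0.26, 0.053] 312 [ 0.78  0.33 -0.32  2.15  0.16  0.68 -0.48]
[0.3767, -0.26, 0.053] 0 [ 0.9   0.35 -0.47  2.15  0.24  0.7   0.28]
[0.3767, -0.26, 0.053] 180 [ 0.4   0.31  0.14  2.18 -0.07  0.66 -2.56]
[0.454, -0.258, 0.055] 48 [ 0.9   0.46 -0.58  2.    0.35  0.78  0.95]
[0.454, -0.258, 0.055] 132 [ 1.29  0.71 -1.18  1.98  0.79  1.01  2.02]
[0.454, -0.258, 0.055] 228 [ 0.45  0.39 -0.02  2.03  0.01  0.72 -1.88]
[0.454, -0.258, 0.055] 312 [ 0.7   0.41 -0.32  2.01  0.19  0.75 -0.58]
[0.454, -0.258, 0.055] 0 [ 0.82  0.44 -0.48  2.    0.29  0.77  0.17]
[0.454, -0.258, 0.055] 180 [ 0.31  0.39  0.15  2.03 -0.09  0.72 -2.62]
[0.589, -0.2485, 0.033] 48 [ 0.75  0.66 -0.6   1.74  0.46  0.89  0.79]
[0.589, -0.2485, 0.033] 132 [ 1.07  0.93 -1.19  1.72  0.93  1.17  1.91]
[0.589, -0.2485, 0.033] 228 [ 0.33  0.58  0.01  1.76 -0.01  0.8  -1.97]
[0.589, -0.2485, 0.033] 312 [ 0.56  0.6  -0.32  1.75  0.24  0.83 -0.71]
[0.589, -0.2485, 0.033] 0 [ 0.67  0.63 -0.48  1.74  0.37  0.86  0.03]
[0.589, -0.2485, 0.033] 180 [-0.36  0.87  1.11  1.8  -0.9   1.07 -2.05]
[0.465, -0.417, 0.02] 48 [ 1.03  0.64 -0.52  1.78  0.41  0.83  1.16]
[0.465, -0.417, 0.02] 132 [ 1.41  0.93 -1.19  1.76  0.95  1.15  2.22]
[0.465, -0.417, 0.02] 228 [ 0.61  0.57  0.07  1.81 -0.06  0.76 -1.59]
[0.465, -0.417, 0.02] 312 [ 0.81  0.58 -0.2   1.8   0.16  0.78 -0.31]
[0.465, -0.417, 0.02] 0 [ 0.91  0.6  -0.35  1.79  0.27  0.8   0.43]
[0.465, -0.417, 0.02] 180 [ 0.48  0.59  0.26  1.82 -0.2   0.76 -2.3 ]
```

Run:
```python
from h import *
T=[.3767,-.260]
reach(T+[.12],quat(48)); move_straight(T+[.053],velocity=.12); st("down")
clamp(); st("g1"); open_jaws()
move_straight(T+[.056],rot=quat(312),velocity=.05) if False else reach(T+[.054],quat(312)); st("rot")
clamp(); st("g2")
move_straight(T+[.106],velocity=.1); sleep(.2); st("lift")
reach([*B["a"],.106],quat(312)); sleep(.2); st("above a")
shot("scene","s1")
```

```text
down t2.99 p [ 0.3772 -0.2603  0.0533] F [ 0.5  0.4 -0.6] op 0.0874 gf 0.0
g1 t4.52 p [ 0.3756 -0.2639  0.0555] F [-8.3 -4.  23.6] op 0.0005 gf 11.9
rot t7.36 p [ 0.3767 -0.2599  0.054 ] F [-1.   0.  -0.7] op 0.0870 gf 0.0
g2 t8.88 p [ 0.3768 -0.2601  0.0541] F [-0.4  0.1  2.2] op 0.0005 gf 1.4
lift t9.75 p [ 0.3762 -0.2597  0.1053] F [0.5 0.5 0.4] op 0.0004 gf 0.0
above a t10.36 p [ 0.4522 -0.2578  0.1057] F [ 0.   0.  -0.4] op 0.0003 gf 0.0
```

View pics/s1.png

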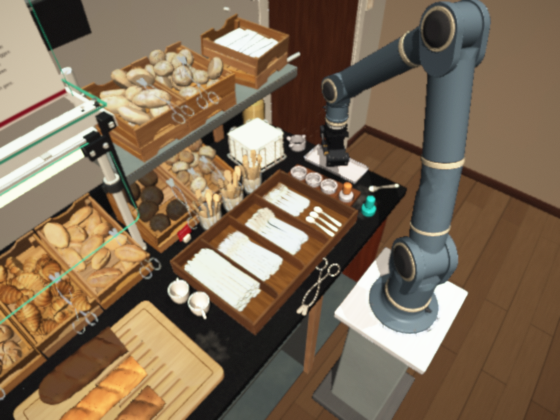

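The gripper hovers at (338,155) with closed, empty jaws, and the tamper still shows near (347,188). The clamp missed it, so I'll check its current pose.

Run:
```python
from h import *
from fit import *
reach([.55,-.42,.2],quat(312))
p,d=shot("top","t1"); p2,d2=capture("scene")
for n,dd in(("top",d),("scene",d2)):
    X=cloud(n,dd); q=X[(np.hypot(X[:,0]-.377,X[:,1]+.26)<.05)&(X[:,2]>.045)&(X[:,2]<.12)]
    print(n,len(q),q.mean(0).round(4),q.min(0).round(4),q.max(0).round(4))
    t=q[q[:,2]>.078]; print(len(t),t.mean(0) if len(t) else "")
c=p[160:310,350:460]; c2=p2[150:240,270:400]
cv2.imwrite("pics/t1c.png",np.hstack([cv2.resize(c,(400,545),interpolation=2),cv2.copyMakeBorder(cv2.resize(c2,(400,277),interpolation=2),0,268,0,0,0)])[:,:,::-1]); st()
```

```text
top 122 [ 0.3772 -0.2591  0.078 ] [ 0.3629 -0.276   0.046 ] [ 0.3908 -0.2466  0.0885]
87 [ 0.3767544  -0.26187826  0.08215247]
scene 95 [ 0.3745 -0.2541  0.0722] [ 0.3619 -0.2733  0.0453] [ 0.3939 -0.2432  0.0892]
42 [ 0.37696377 -0.25789383  0.08375136]
 t11.36 p [ 0.5494 -0.4178  0.199 ] F [-0.5  0.6 -0. ] op 0.0002 gf 0.0
```

View pics/t1c.png

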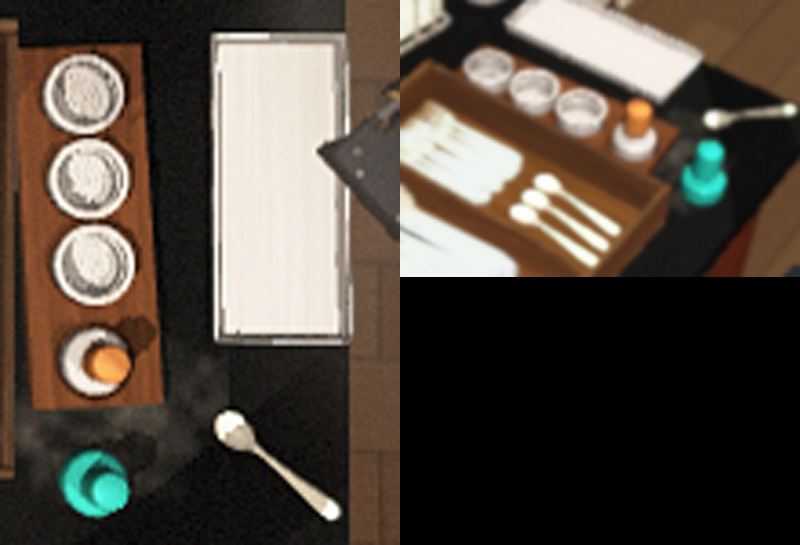

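The tamper still stands upright in its well at crop (105,362), and nothing else has moved. Either the reported TCP and the fingertips disagree, or the handle slipped out, so I'll measure the gripper itself with depth.

Run:
```python
from h import *
from fit import *
open_jaws()
reach([.50,-.30,.16],quat(0)); o=st()
t=o["tcp_pos"]; print(R.from_quat(o["ee_rot"]).as_matrix().round(3))
for n in("scene","top"):
    p,d=shot(n,"g_"+n); X=cloud(n,d)
    K,D,e,M=cam(n); print(n,"tcp px",cv2.projectPoints((M.T@(t-e)).reshape(1,3),np.zeros(3),np.zeros(3),K,D)[0].ravel())
    q=X[(np.hypot(X[:,0]-t[0],X[:,1]-t[1])<.13)&(X[:,2]>.1)&(X[:,2]<.4)]-t
    for z in np.arange(-.05,.15,.01):
        s=q[abs(q[:,2]-z)<.005]
        if len(s)>2: print("%.2f"%z,len(s),s.min(0)[:2].round(3),s.max(0)[:2].round(3))
    if n=="scene": cv2.imwrite("pics/gc.png",cv2.resize(p[110:230,260:400],(700,600),interpolation=2)[:,:,::-1])
```

```text
t13.53 p [ 0.5004 -0.3011  0.1606] F [-0.2 -0.8  0.3] op 0.0870 gf 0.0
[[ 0.002  1.     0.001]
 [ 1.    -0.002 -0.001]
 [-0.001  0.001 -1.   ]]
scene tcp px [327.15888516 149.25732843]
0.03 8 [-0.051 -0.004] [0.051 0.009]
0.04 19 [-0.054 -0.008] [0.052 0.012]
0.05 22 [-0.055 -0.007] [0.053 0.013]
0.06 19 [-0.056 -0.008] [0.052 0.015]
0.07 25 [-0.058 -0.011] [0.058 0.016]
0.08 26 [-0.059 -0.004] [0.057 0.015]
0.09 7 [ 0.047 -0.005] [0.059 0.014]
0.10 22 [-0.089 -0.036] [0.084 0.039]
0.11 93 [-0.089 -0.034] [0.085 0.042]
0.12 147 [-0.093 -0.029] [0.083 0.042]
0.13 116 [-0.096 -0.028] [0.094 0.043]
0.14 371 [-0.097 -0.038] [0.096 0.042]
top tcp px [403.37182263 213.51792894]
0.03 3 [0.046 0.006] [0.051 0.009]
0.04 3 [0.043 0.008] [0.05  0.009]
0.06 3 [ 0.043 -0.01 ] [0.044 0.004]
0.07 6 [-0.045  0.007] [0.051 0.009]
0.08 13 [-0.045 -0.011] [0.05 0.01]
0.10 14 [-0.086 -0.018] [0.05  0.036]
0.11 75 [-0.086 -0.021] [0.087 0.037]
0.12 384 [-0.085 -0.039] [0.095 0.037]
0.13 120 [-0.094 -0.036] [0.093 0.036]
0.14 1117 [-0.096 -0.038] [0.097 0.037]
```

View pics/gc.png

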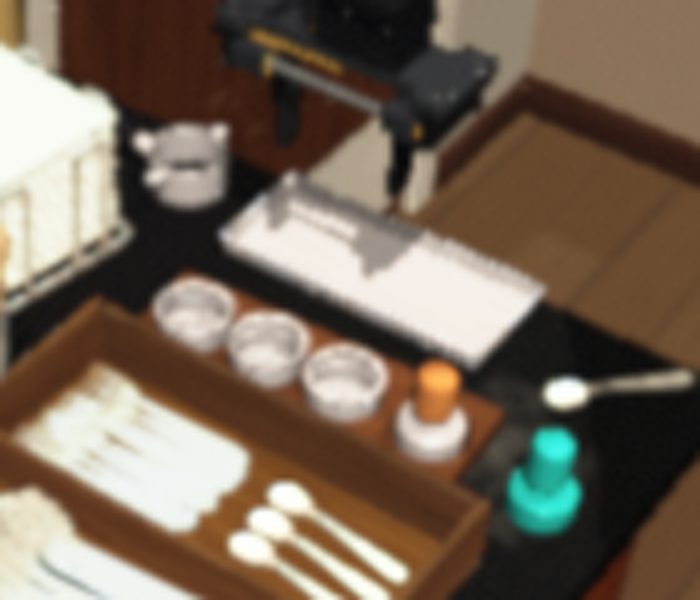

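In the picture the fingertips hang at crop (400,190) and (285,130). By depth they end about 27 mm above the reported TCP, when they should be 8 mm below it. The real tool is therefore about 35 mm shorter than reported, and the first clamp slid off the handle's dome. I'll confirm by gently touching the empty tray floor.

```bash
cat >> h.py <<'E'
def feel(z_end,dF=5.,step=.0015,vel=.05):
    """lower straight in small steps until the upward force grows by dF or z_end is reached"""
    f0=observe()["force"]; o=observe()
    xy=o["tcp_pos"][:2]; z=o["tcp_pos"][2]
    while z>z_end+1e-6:
        z=max(z-step,z_end); move_straight([*xy,z],velocity=vel); o=observe()
        if o["force"][2]-f0[2]>dF: return True,o
    return False,o
E
python3 - <<'E'
from h import *
clamp()
reach([.52,-.417,.03],quat(312)); move_straight([.52,-.417,-.012],velocity=.1); sleep(.2); st("start")
h,o=feel(-.04,4,.001); print(h); st("touch")
move_straight([.52,-.417,.06],velocity=.2); open_jaws(); st()
E
```

```text
start t16.66 p [ 0.5206 -0.4174 -0.0112] F [-0.6  0.1 -0.3] op 0.0003 gf 0.0
True
touch t21.16 p [ 0.5208 -0.4175 -0.0278] F [-2.2  1.4  7.9] op 0.0005 gf 4.4
 t23.27 p [ 0.52  -0.417  0.06 ] F [-0.1 -0.1  0.6] op 0.0871 gf 0.0
```

The touch confirms it: tip height is the reported z plus 29.5 mm, so the true TCP is the reported value plus 37.5 mm. I'll grasp the tamper with that correction and try basket a.

```bash
cat >> h.py <<'E'
UZ=.0035   # reported tcp z minus tamper underside z when held
def steps(zs,f0,dF=6.):
    """lower the held tamper's underside through heights zs, stop at contact"""
    xy=observe()["tcp_pos"][:2]
    for u in zs:
        move_straight([*xy,u+UZ],velocity=.06); o=observe(); F=o["force"]-f0
        if F[2]>dF: return u,F
    return None,F
def trial(k,off=(0,0)):
    p=B[k]+off
    move_straight([*p,.050+UZ],velocity=.25); sleep(.1); f0=observe()["force"]
    u,F=steps([.0425,.0405,.039,.0375,.036,.0335,.031,.0295,.028,.0265],f0)
    print(k,off,"stop at",u,"F",F.round(1)); st(); return u,f0
E
python3 - <<'E'
from h import *
T=[.3768,-.2599]
reach(T+[.075],quat(312)); move_straight(T+[.0155],velocity=.12); st("down")
clamp(); st("grip")
o=observe()
if o["opening"]>.025:
    move_straight(T+[.050+UZ],velocity=.12); st("lift")
    u,f0=trial("a")
E
```

```text
down t24.77 p [ 0.3775 -0.2604  0.0155] F [0.7 0.3 0.3] op 0.0868 gf 0.0
grip t25.73 p [ 0.3772 -0.2601  0.0156] F [ 0.1 -0.3 -0.3] op 0.0315 gf 30.0
lift t26.19 p [ 0.3762 -0.2596  0.0531] F [ 0.3 -0.3 -4.4] op 0.0311 gf 30.0
a (0, 0) stop at 0.039 F [-1.4  2.1  8.3]
 t27.52 p [ 0.4524 -0.2571  0.0433] F [-0.9  1.5  5.3] op 0.0311 gf 30.0
```

```bash
cat >> h.py <<'E'
def steps(zs,f0,xy,dF=6.):
    for u in zs:
        move_straight([*xy,u+UZ],velocity=.06); o=observe(); F=o["force"]-f0
        if F[2]>dF: return u,F
    return None,F
DEEP=[.0375,.036,.0335,.031,.0295,.028,.0265]
def trial(k,f0,off=(0,0)):
    """enter by feel: light press at the rim, shift sideways until it drops in"""
    p=B[k]+off; u,F=steps([.0425,.0405,.039],f0,p)
    S=[(0,0)]+[(r*np.cos(a),r*np.sin(a)) for r,m in((.0013,6),(.0025,8)) for a in np.radians(120)+np.arange(m)*2*np.pi/m]
    for s in S:
        xy=p+s; move_straight([*xy,.0385+UZ],velocity=.04); F=observe()["force"]-f0
        print(np.round(np.array(s)*1e3,1),F.round(1))
        if F[2]<3:
            u,F=steps(DEEP,f0,xy); print(k,"stop at",u,"F",F.round(1))
            if u is None or u<.0335: return u,xy
            move_straight([*xy,.0392+UZ],velocity=.04)
        if F[2]>15: move_straight([*xy,.0395+UZ],velocity=.04)
    return "rim",p
E
python3 - <<'E'
from h import *
f0=np.array([.3,-.3,-3.2])
move_straight([*B["a"],.0415+UZ],velocity=.05); sleep(.1); st()
print(trial("a",f0)); st()
E
```

```text
t27.88 p [ 0.4532 -0.2576  0.0445] F [-0.9 -0.  -3.3] op 0.0313 gf 30.0
[0. 0.] [-0.8 -0.3 -1.1]
a stop at 0.028 F [-1.8  0.7  8.3]
(0.028, array([ 0.4536, -0.2576]))
 t30.38 p [ 0.4539 -0.2577  0.0325] F [-1.5  0.4  5.1] op 0.0315 gf 30.0
```

Basket a stops the tamper at 29 mm, so it's a single. Basket b is next.

Run:
```python
from h import *
move_straight([*B["a"],.048+UZ],velocity=.15)
move_straight([*B["b"],.048+UZ],velocity=.15); sleep(.15); o=st(); f0=o["force"]
u,xy=trial("b",f0); print(u,xy); st()
if u is None:
    print(steps([.020,.0165,.015,.0142,.0135],f0,xy,5.)); st("floor")
```

```text
t31.41 p [ 0.5198 -0.2536  0.0511] F [ 0.4  0.4 -3.1] op 0.0314 gf 30.0
[0. 0.] [-0.2 -0.3 -0.4]
b stop at 0.028 F [-2.9  0.2  8.1]
0.028 [ 0.5215 -0.2532]
 t33.91 p [ 0.5218 -0.2533  0.0325] F [-2.5  0.6  5.1] op 0.0312 gf 30.0
```

Basket b stops at 29 mm too, so c should be the double. I'll try it.

Run:
```python
from h import *
move_straight([*B["b"],.048+UZ],velocity=.15)
move_straight([*B["c"],.048+UZ],velocity=.15); sleep(.15); o=st(); f0=o["force"]
u,xy=trial("c",f0); print(u,xy); st()
if u is None:
    print(steps([.020,.0165,.015,.0142,.0135],f0,xy,5.)); st("floor")
```

```text
t34.94 p [ 0.5872 -0.249   0.0511] F [-0.4 -0.1 -3.2] op 0.0312 gf 30.0
[0. 0.] [ 0.7  0.2 -0.7]
c stop at None F [ 0.4  0.2 -0.4]
None [ 0.5889 -0.2485]
 t37.69 p [ 0.5888 -0.2485  0.0299] F [ 0.   0.2 -3.6] op 0.0312 gf 30.0
(0.0135, array([-1.79290841,  0.80507939,  6.25393511]))
floor t38.95 p [ 0.589  -0.2486  0.0176] F [-2.2  0.7  3. ] op 0.0313 gf 30.0
```

Basket c takes it fully down, with the underside at about 14 mm. I'll release and then move b to the tray.

```bash
cat >> h.py <<'E'
def carry(k,dst):
    p=B[k]; reach([*p,.045],quat(312)); move_straight([*p,-.0045],velocity=.1); st("down")
    clamp(); o=st("grip")
    if not .055<o["opening"]<.068: print("BAD"); return
    move_straight([*p,.05],velocity=.12); st("lift")
    reach([*dst,.03],quat(0)); move_straight([*dst,-.011],velocity=.1); sleep(.1)
    print(feel(-.0165,3,.001)[0]); st("set"); open_jaws(); st("rel")
    move_straight([*dst,.06],velocity=.2)
E
python3 - <<'E'
from h import *
open_jaws(); st("rel"); move_straight([*B["c"],.08],velocity=.2)
carry("b",[.578,-.417]); st()
E
```

```text
rel t40.08 p [ 0.5889 -0.2485  0.017 ] F [ 1.1 -0.1 -0.1] op 0.0869 gf 0.0
down t41.59 p [ 0.5222 -0.2532 -0.0044] F [ 0.  -0.3  0. ] op 0.0872 gf 0.0
grip t42.19 p [ 0.5216 -0.2532 -0.0041] F [0.2 0.7 2.6] op 0.0606 gf 30.0
lift t42.80 p [ 0.521  -0.2531  0.0496] F [-0.8 -0.3 -1. ] op 0.0609 gf 30.0
True
set t45.59 p [ 0.5785 -0.4174 -0.0148] F [-0.7 -0.1  5.9] op 0.0611 gf 30.0
rel t46.35 p [ 0.5783 -0.4171 -0.0158] F [ 0.2  0.4 -0.4] op 0.0869 gf 0.0
 t46.88 p [ 0.5778 -0.4171  0.0603] F [ 0.3  0.4 -1.2] op 0.0870 gf 0.0
```

Run:
```python
from h import *
from fit import *
carry("a",[.466,-.417]); 
reach([.30,-.52,.22],quat(0)); st()
p,d=shot("top","end"); p2,d2=capture("scene")
for n,dd in(("top",d),("scene",d2)):
    X=cloud(n,dd)
    for c in([.466,-.417],[.578,-.417]): print(n,silh(X,np.array(c),.036,.024,.036,.0295))
    print(n,"c rim",silh(X,B["c"],.036,.034,.047,.0295))
    q=X[(np.hypot(*(X[:,:2]-B["c"]).T)<.03)&(X[:,2]>.05)]; print("tamper",len(q),np.percentile(q[:,2],95).round(4),q.mean(0).round(4))
cv2.imwrite("pics/endc.png",np.hstack([cv2.resize(p[150:310,340:460],(400,533),interpolation=2),cv2.copyMakeBorder(cv2.resize(p2[130:240,260:400],(400,314),interpolation=2),0,219,0,0,0)])[:,:,::-1])
```

```text
down t48.38 p [ 0.4541 -0.2579 -0.0045] F [ 0.4  0.6 -0.3] op 0.0873 gf 0.0
grip t48.98 p [ 0.4537 -0.2576 -0.0042] F [-0.9  0.6  4.1] op 0.0604 gf 30.0
lift t49.58 p [ 0.4531 -0.2575  0.0496] F [ 0.3  0.9 -1. ] op 0.0601 gf 30.0
True
set t52.40 p [ 0.4668 -0.4173 -0.0142] F [-1.3  2.4  7.6] op 0.0603 gf 30.0
rel t53.17 p [ 0.4666 -0.4171 -0.0155] F [ 0.3 -0.5 -0.7] op 0.0866 gf 0.0
 t54.68 p [ 0.301  -0.5184  0.2184] F [0.5 0.9 0.1] op 0.0869 gf 0.0
top (array([ 0.4655, -0.4175]), 117, np.float64(0.0293), np.float64(0.0016))
top (array([ 0.5787, -0.418 ]), 116, np.float64(0.0296), np.float64(0.0018))
top c rim (array([ 0.5893, -0.2527]), 213, np.float64(0.0378), np.float64(0.0045))
tamper 123 0.0873 [ 0.5855 -0.2474  0.0794]
scene (array([ 0.467, -0.416]), 69, np.float64(0.0308), np.float64(0.0027))
scene (array([ 0.5788, -0.4169]), 66, np.float64(0.0304), np.float64(0.0028))
scene c rim (array([ 0.5986, -0.2607]), 76, np.float64(0.0395), np.float64(0.0057))
tamper 80 0.0893 [ 0.5851 -0.2415  0.0746]
```

View pics/endc.png

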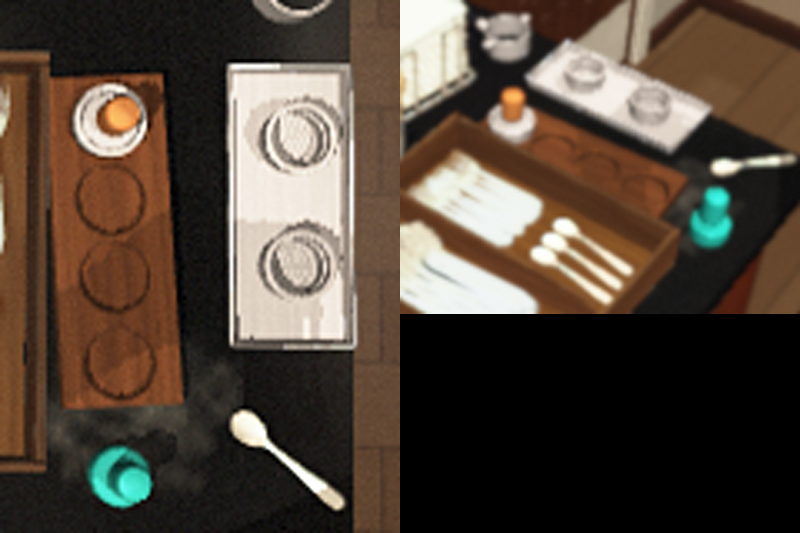

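The tamper stands in c with its top at about 87 mm, as expected for fully down. Both other baskets stand upright on the tray at crop (298,135) and (297,262), and the bystanders are untouched.

```bash
python3 -c "
from workcell import *
print(hand_in())"
```

```text
the job is handed in; nothing more can be done
None
```

Job handed in at about 55 s: the tamper stands fully down in basket c, still in its well, and the two single baskets, a and b, are upright on the tray; an early clamp slid off the tamper's handle because the reported tool height was about 37 mm off, but the tamper stayed upright in its well and I corrected for this.

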